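# Weigh a carton on the parcel scale

## Robot

A 6-joint arm with a two-finger parallel gripper is mounted at the origin on a cart in front of the work surface, level with it; the furniture and walls round the work are solid. World frame = base frame: x ahead of the robot, y to its left, z up, the work surface at z = 0. Lengths are in m, angles in rad, forces in N, time in s.
With the tool pointing down it reaches from about 0.225 to 0.875 m from the base axis. Payload 3.4 kg.
Tool frame: the origin (TCP) lies at the very end of the fingers, on their centre line; the grasp point (between the pads) lies 19 mm behind it; z points along the fingers, y is the line along which they close (so a half turn about z gives the same grasp; the last joint's range is limited). The gripper opens to 85 mm and grips with 20 to 120 N. Pads are 22 mm wide; open, the fingers measure 114 mm over their backs; the gripper's body (76 mm by 85 mm) begins 54 mm behind the grasp point. The pads swing forward as they close: fully open they stand 13 mm farther back than shut.
Start: joints at [-1.277, 0.276, 1.505, -0, 1.361, -0.121], TCP at [0.232, -0.526, 0.231] pointing down, gripper open.
Joint ranges: [-2.89, 2.89], [-0.75, 2.08], [0.22, 2.7], [-1.18, 4.32], [0.11, 2.71], [-2.7, 2.7]. Speed limits (rad/s): [2.57, 2.57, 3.14, 3.14, 3.14, 3.14].

## Interface

Orientations are given as a unit quaternion [w, x, y, z].
In Python, from rig import get_state, optics, sign_off gives the robot as it stands.
- The arm moves only by the tool send_rows, never from a script. Its argument "increments" is a list of rows, each an object with "gripper": the gripper's target within -1 to 1 (shut at 1, half-way at 0, fully open at -1); "linear": the shift along the world's x, y, z in m, a list of three; "delta_rot": the turn, a rotation vector about the world's x, y, z in rad, a list of three. In form: [{"gripper": gripper, "linear": [dx, dy, dz], "delta_rot": [rx, ry, rz]}, ...]. A call has 1 to 8 rows; each row is the pose to reach, as a shift and turn from the pose commanded when the call began; what a row does not reach only later rows make up. A row lasts 1/10 s, in which the tool goes at most 50 mm and 8.59 degrees, less where a joint would pass 70% of its speed; a pose out of reach is approached as far as the arm can. A call with a gripper value outside its range is refused whole. The fingers move at their own pace and stop on an object; "newtons" is the grip in N (left out, the last holds). Time passes only in rows, so rows that repeat a pose let the fingers close. It gives the time, the measured TCP pose, the force, the opening and the grip force at its end, in the units of the state.
- get_state(): the state, without advancing time (a new reading comes with each control period).
- optics.get_image(name): name is "scene" or "top"; returns a dict with "pixels" (420x560x3 uint8, blue, green, red), "K" (3x3 intrinsics, pixels), "rvec" (rotation vector, rad) and "tvec" (3), from world to camera coordinates, as OpenCV has them. Camera axes: x right, y down, z forward; pixel columns grow to the right and rows downward; lengths in m; the calibration is good to about 2 mm. A picture is of the moment at which its call begins. There is no depth.
- sign_off(): hands the job in; it is judged then, once.
The state is a dict: "clock": time; "qpos": joint angles; "qd": joint speeds; "effort": joint torques, N m; "position": TCP position; "ee_rot": TCP orientation; "contact_force": force on the tool from outside, world axes, zero at the start; "moment": the same for the moment, N m; "width": finger opening in m; "gripper_force": force on a finger pad.
Only numpy, scipy, OpenCV 4.12 (cv2) and the standard library are available. Lean on these libraries where they do the work, as an engineer would, in place of code of your own. Each camera call takes 0.05 s, during which the arm holds its last target. There are 200 camera calls.

## Task

Weigh the tall, thin carton on the parcel scale so its weight can be noted for the post: press the round key right down to wake the scale, then the square key to zero the empty platter, one key at a time. Then stand the carton upright in the middle of the platter, setting it down gently, let go, and press the long key to lock the reading; leave the carton standing there and the other things on the desk where they are.

Things in the scene. Friction and masses are not known exactly. Their poses are not given: they have to be found in the camera images.
- scale: White parcel scale, does not shift, 140 (x) by 170 (y) by 97 mm tall. Origin: centre of its underside, on the desk; z up. At yaw 0 its key panel faces -x (the robot). It slopes 32 degrees from level, from x -70, z 12 mm up to x 18, z 67 mm, three keys in a row low on it, a blank display above. The platter overhangs the keys: press them with shut fingers, tool tilted about square to the panel
- platter: The scale's flat metal platter, 120 (x) by 156 (y) by 4 mm, level, on the scale's load cell: it gives straight down 1 mm for 3 N, 4 mm at most. Origin: centre of its underside, 93 mm above the desk; axes as the scale's. Its front edge lies 60 mm before its centre: 12 mm nearer the robot than the middles of the key faces, and 59 mm above them
- platter_top (a point): Centre of the platter's upper face, 97 mm above the desk; axes as the scale's
- key_round_top (a point): Middle of the outer face of the round grey key (18 mm across), the one at the scale's +y end (left as the robot sees it): in the scale's frame x -48.3, y 50, z 33.8 mm. Its z axis points out of the panel along the key's travel (32 degrees from vertical, leaning to the scale's -x), its x axis up the slope. The key stands 7 mm proud of the panel and springs back
- key_square_top (a point): The same for the square key (16 by 16 mm, grey), the middle one, at y 0
- key_long_top (a point): The same for the long key (30 mm along y by 14 mm, grey), the one at the scale's -y end (right as the robot sees it), at y -50
- key_round (a joint): Travel of the round key into the panel, m: 0 out, 0.004 right down; 1.4 N starts it, 4.5 N holds it right down
- key_square (a joint): Travel of the square key, likewise
- key_long (a joint): Travel of the long key, likewise
- carton_thin: The tall, thin white carton to be weighed, 34 (x) by 75 (y) by 128 mm tall, 85 to 160 g, standing upright on the desk. Origin: centre of its underside; z up. Grasp it across its 34 mm thickness (its x axis) from above
- carton_squat: Bystander: shorter, wider carton, 52 (x) by 60 (y) by 92 mm tall, standing upright; origin at the centre of its underside
- tape_roll: Bystander: roll of packing tape lying flat, 96 mm across, 48 mm tall; origin at the centre of its underside
Things that resemble listed ones, but are neither listed nor needed, are in the scene too. What is shaped like the carton_thin but red is not meant.

How it is judged:
On the way, in this order (a step that is already met when the one before it is completed fails the run):
1. the round key is pressed down (value of joint key_round above 0.0025 m), for 0.05 s.
2. the round key is up again and the square key is pressed down, the platter empty (value of joint key_square above 0.0025 m and value of joint key_round below 0.001 m and contact force between platter and anything else below 0.5 N), for 0.05 s.
3. the thin carton stands released and upright in the middle of the platter (horizontal distance between carton_thin and platter_top below 0.018 m and z of carton_thin in the frame of platter_top below 0.004 m and angle between carton_thin's own z axis and vertical below 0.06 rad and contact force between carton_thin and platter above 0.4 N and contact force between carton_thin and the fingers below 0.05 N and linear speed of carton_thin below 0.02 m/s), for 0.2 s.
4. the long key is pressed down with the carton standing on the platter, nothing else bearing on it (value of joint key_long above 0.0025 m and horizontal distance between carton_thin and platter_top below 0.018 m and contact force between carton_thin and platter above 0.4 N and contact force between platter and the arm below 0.5 N and contact force between platter and the fingers below 0.5 N and contact force between carton_thin and the fingers below 0.05 N), for 0.05 s.
At the end, for the whole second after the job is handed in: The thin carton stands upright (within 3.4 degrees) and at rest on the platter, its middle within 18 mm of the platter's middle, and all three keys are out again (horizontal distance between carton_thin and platter_top below 0.018 m and z of carton_thin in the frame of platter_top below 0.004 m and angle between carton_thin's own z axis and vertical below 0.06 rad and contact force between carton_thin and platter above 0.4 N and linear speed of carton_thin below 0.02 m/s and value of joint each of key_round, key_square, key_long below 0.001 m); the robot touches nothing.
It fails at once if two keys down at once (value of joint each of key_round, key_square above 0.0015 m or value of joint each of key_square, key_long above 0.0015 m or value of joint each of key_round, key_long above 0.0015 m).
It fails at once if the round or the square key pressed with the carton on the platter (that would switch the scale off or zero the weight) (contact force between carton_thin and platter above 0.3 N and value of joint any of key_round, key_square above 0.0015 m).
It fails at once if the long key pressed while the carton is not in the middle of the platter (value of joint key_long above 0.0015 m and horizontal distance between carton_thin and platter_top above 0.03 m).
It fails at once if the carton dropped (from more than about 10 mm), knocked over, or rammed onto the platter (over 60 N) (angle between carton_thin's own z axis and vertical above 0.6 rad or (linear speed of carton_thin above 0.45 m/s and contact force between carton_thin and the fingers below 0.05 N) or contact force between carton_thin and platter above 60 N).
It fails at once if the squat carton or the tape roll moved by more than 25 mm (distance of any of carton_squat, tape_roll from where it was at the start of the episode above 0.025 m).
It also fails if it takes over 61 s, if anything falls off the work surface, if the arm or the gripper's body presses on something with over 40 N, if the wrist force passes 120 N, or if a joint passes its speed limit or range.

## Working session

There is one attempt and no reset: what is moved stays moved. The work goes in short steps, Python scripts to look and compute and a tool call to move; the robot and the scene stay as the last step left them, time stands still between calls to the robot, and variables do not carry over. Pictures are saved under pics/ and viewed, at most 11 in all, crops included, and the job is handed in when it is done.

Besides the shell and the picture viewer there is one more tool, called after ">>>" as name(argument=value, ...) on one line, values as JSON. send_rows: Moves the arm, as the interface text tells. Its arguments: {"type":"object","properties":{"increments":{"type":"array"},"newtons":{"type":"number"}},"required":["increments"]}

```bash
mkdir -p pics
python3 - <<'E'
from rig import get_state, optics
import cv2,numpy as np
s=get_state();print({k:np.round(v,3) for k,v in s.items()})
for n in("scene","top"):
    d=optics.get_image(n);cv2.imwrite(f"pics/{n}0.png",d["pixels"])
    R=cv2.Rodrigues(np.array(d["rvec"]))[0];print(n,np.round(d["K"],1).tolist(),(-R.T@np.array(d["tvec"]).ravel()).round(3),R.round(3).tolist())
E
```

```text
{'clock': np.float64(0.0), 'qpos': array([-1.277,  0.277,  1.506,  0.   ,  1.361, -0.121]), 'qd': array([-0.   , -0.002, -0.002, -0.001, -0.002,  0.001]), 'effort': array([-0.0000e+00, -4.1677e+01, -2.4580e+01, -0.0000e+00,  1.1000e-02,
        0.0000e+00]), 'position': array([ 0.232, -0.526,  0.23 ]), 'ee_rot': array([-0.001,  0.979,  0.206, -0.   ]), 'contact_force': array([-0.228,  0.687,  0.896]), 'moment': array([ 0.028, -0.   ,  0.015]), 'gripper_force': np.float64(0.0), 'width': np.float64(0.085)}
scene [[398.1, 0.0, 274.9], [0.0, 398.1, 204.8], [0.0, 0.0, 1.0]] [0.105 0.629 0.471] [[-0.885, -0.465, 0.003], [-0.194, 0.363, -0.912], [0.422, -0.808, -0.411]]
top [[424.4, 0.0, 276.6], [0.0, 424.4, 212.3], [0.0, 0.0, 1.0]] [ 0.374 -0.111  1.166] [[-0.003, -1.0, -0.009], [-0.993, 0.004, -0.121], [0.121, 0.008, -0.993]]
```

View pics/scene0.png

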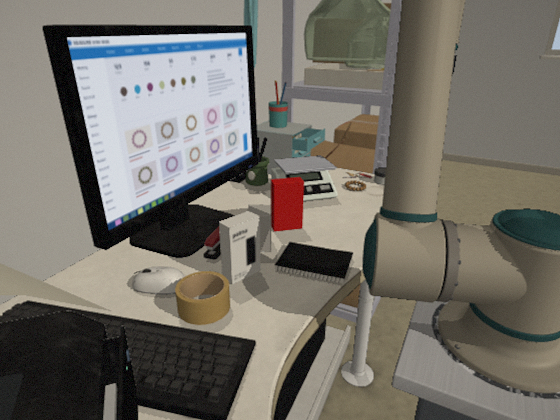

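View pics/top0.png

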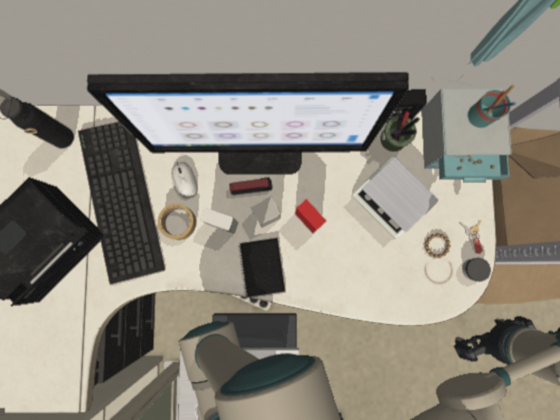

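The top view shows the thin white carton at about (218,222), the squat carton at (266,212), the red decoy at (311,216), the tape roll at (177,222), and the scale with its turned platter at (397,197). In the scene view the scale's keys are near (318,188), facing the robot.

Run:
```python
import cv2,numpy as np
a=cv2.imread("pics/top0.png");b=cv2.imread("pics/scene0.png")
c1=cv2.resize(a[150:250,345:445],(400,400),interpolation=cv2.INTER_CUBIC)
c2=cv2.resize(a[170:270,190:290],(400,400),interpolation=cv2.INTER_CUBIC)
cv2.imwrite("pics/c1.png",np.hstack([c1,c2]))
c3=cv2.resize(b[145:215,260:350],(450,350),interpolation=cv2.INTER_CUBIC)
c4=cv2.resize(b[200:300,200:300],(350,350),interpolation=cv2.INTER_CUBIC)
cv2.imwrite("pics/c2.png",np.hstack([c3,c4]))
```

```text
(no output)
```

View pics/c1.png

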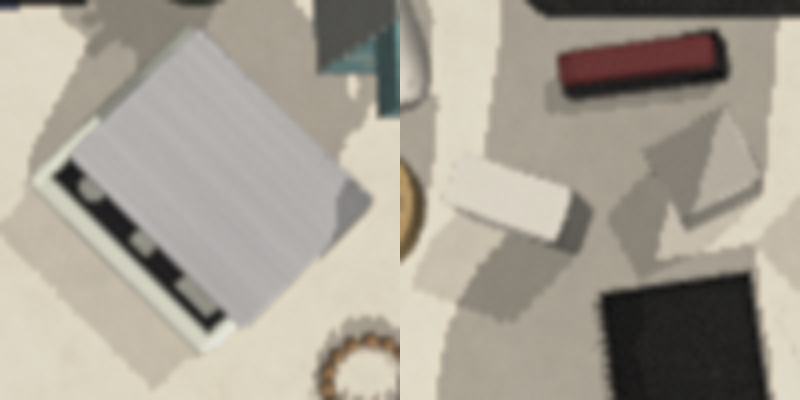

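View pics/c2.png

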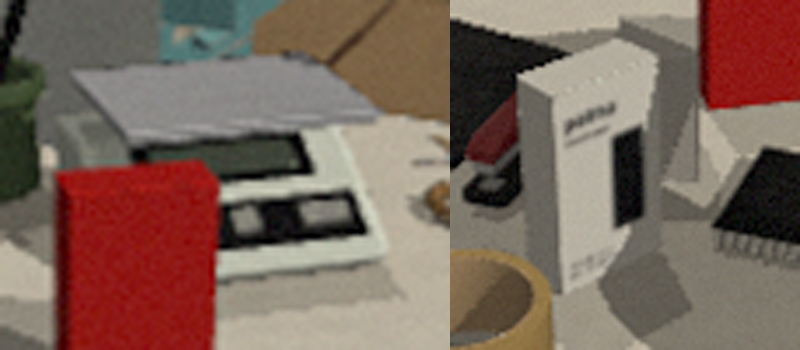

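The crops show the platter corners at crop (190,28), (372,200), (232,325), (75,160), with the round, square and long keys running from upper left to lower right. The thin carton's lit top is at (55..177,152..243) in the right half, and the squat carton stands to its right. Next I cast rays onto planes at the known heights.

```bash
cat > h.py <<'E'
import cv2,numpy as np
from rig import get_state, optics
from scipy.spatial.transform import Rotation as Ro
def ray(d,uv,z):
    R=cv2.Rodrigues(np.array(d["rvec"]))[0];t=np.array(d["tvec"]).ravel();K=np.array(d["K"])
    uv=np.atleast_2d(np.array(uv,float));p=np.c_[uv,np.ones(len(uv))]@np.linalg.inv(K).T@R
    c=-R.T@t;return c+p*((z-c[2])/p[:,2])[:,None]
def proj(d,P): return cv2.projectPoints(np.array(P,float),np.array(d["rvec"]),np.array(d["tvec"]),np.array(d["K"]),None)[0][:,0]
E
python3 - <<'E'
from h import *
d=optics.get_image("top")
def crop(pts,x0,y0): return (np.array(pts,float)+.5)/4-.5+[x0,y0]
def rep(n,uv,z):
    P=ray(d,uv,z)[:,:2]; e=np.roll(P,-1,0)-P
    print(n,P.mean(0).round(4),"sides",np.linalg.norm(e,axis=1).round(4),"dir",np.degrees(np.arctan2(e[:,1],e[:,0])).round(1)); return P
rep("platter",crop([(190,28),(372,200),(232,325),(75,160)],345,150),.097)
k=ray(d,crop([(90,188),(143,243),(195,293)],345,150),.0338)[:,:2];print("keys",k.round(4).tolist())
rep("thin",crop([(55,152),(177,190),(162,243),(42,200)],190,170),.128)
rep("squat",crop([(322,108),(362,182),(288,222),(245,150)],190,170),.092)
print("tape",ray(d,[177,222],.048))
# mask-based
im=d["pixels"].astype(int); hsv=cv2.cvtColor(d["pixels"],cv2.COLOR_BGR2HSV)
for nm,(x0,y0,x1,y1),sel in (("thin",(192,200,246,240),None),("plat",(345,150,445,250),None)):
    s=hsv[y0:y1,x0:x1]; 
    print(nm,"sample",hsv[222,218] if nm=="thin" else (hsv[190,395],hsv[205,410],hsv[205,365]), "edge", hsv[226,238],hsv[235,225],hsv[205,240])
s=d["pixels"][160:245,345:445].copy()
r=ray(d,[311,210],.128);print("red",r)
E
```

```text
platter [ 0.55   -0.4134] sides [0.1581 0.1212 0.1427 0.1148] dir [-135.3  130.8   42.1  -41.7]
keys [[0.5536, -0.3457], [0.5161, -0.3801], [0.4823, -0.4137]]
thin [0.4855 0.045 ] sides [0.0794 0.0339 0.079  0.0307] dir [-107.6  164.7   70.1  -14.1]
squat [ 0.5086 -0.0741] sides [0.0542 0.0535 0.0539 0.0561] dir [-152.   118.3   30.7  -61.3]
tape [[0.48568341 0.16275798 0.048     ]]
thin sample [ 20  24 217] edge [ 19  34 165] [ 19  31 139] [ 17  35 167]
plat sample (array([ 12,   7, 180], dtype=uint8), array([ 15,   9, 178], dtype=uint8), array([ 30,  20, 207], dtype=uint8)) edge [ 19  34 165] [ 19  31 139] [ 17  35 167]
red [[ 0.50598527 -0.18706532  0.128     ]]
```

Run:
```python
from h import *
d=optics.get_image("top"); sc=optics.get_image("scene")
hsv=cv2.cvtColor(cv2.medianBlur(d["pixels"],3),cv2.COLOR_BGR2HSV)
def fit(nm,m,box,z):
    x0,y0,x1,y1=box; M=np.zeros(m.shape,np.uint8); M[y0:y1,x0:x1]=m[y0:y1,x0:x1]*255
    c=max(cv2.findContours(M,cv2.RETR_EXTERNAL,cv2.CHAIN_APPROX_NONE)[0],key=cv2.contourArea)
    P=ray(d,cv2.convexHull(c)[:,0],z)[:,:2].astype(np.float32)
    r=cv2.minAreaRect(P*1000);print(nm,np.round(r[0],1),np.round(r[1],1),round(r[2],1),cv2.contourArea(c));return r
H,S,V=hsv[...,0],hsv[...,1],hsv[...,2]
fit("plat",(S<16)&(V>70),(345,150,445,250),.097)
fit("thin",(V>190)&(S<50),(198,203,240,240),.128)
k=cv2.resize(d["pixels"][185:235,355:402],None,fx=8,fy=8,interpolation=cv2.INTER_CUBIC)
yaw=np.radians(-46.0);o=np.array([.550,-.4134])
c,s=np.cos(yaw),np.sin(yaw);Rz=np.array([[c,-s,0],[s,c,0],[0,0,1]])
L=np.array([[-.0483,.05,.0338],[-.0483,0,.0338],[-.0483,-.05,.0338],[-.06,.078,.097],[-.06,-.078,.097],[.06,.078,.097],[.06,-.078,.097],[-.07,.085,.0],[-.07,-.085,.0]])
W=L@Rz.T+[*o,0];print(W.round(4).tolist())
for n,q in(("top",d),("scene",sc)):
    im=cv2.resize(q["pixels"],None,fx=4,fy=4,interpolation=cv2.INTER_CUBIC)
    for u in proj(q,W): cv2.drawMarker(im,tuple(int(round((v+.5)*4-.5)) for v in u),(0,0,255),0,8,1)
    x,y=(345,150) if n=="top" else (262,140)
    cv2.imwrite(f"pics/m_{n}.png",im[y*4:(y+100)*4,x*4:(x+100)*4])
cv2.imwrite("pics/m.png",np.hstack([cv2.imread("pics/m_top.png"),cv2.imread("pics/m_scene.png")]))
```

```text
plat [ 549.5 -413.8] [157.8 122.6] 42.9 2779.5
thin [480.7  50.7] [89.5 81.4] 1.1 673.0
[[0.5524, -0.3439, 0.0338], [0.5164, -0.3787, 0.0338], [0.4805, -0.4134, 0.0338], [0.5644, -0.3161, 0.097], [0.4522, -0.4244, 0.097], [0.6478, -0.4024, 0.097], [0.5356, -0.5107, 0.097], [0.5625, -0.304, 0.0], [0.4402, -0.4221, 0.0]]
```

View pics/m.png

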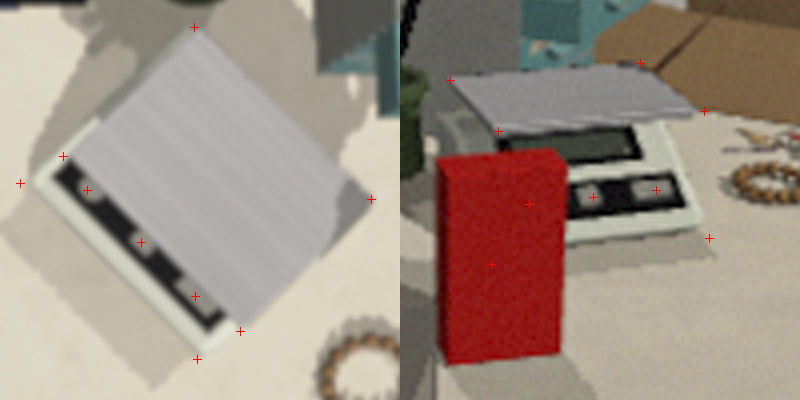

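The platter mask fits a rectangle of 157.8 x 122.6 mm (it should be 156 x 120), centred at (0.5495, -0.414) with yaw about -46.5 degrees. The markers land on the three keys in both views. Next I work out the key approach.

```bash
cat >> h.py <<'E'
yaw=np.radians(-46.5);O=np.array([.5498,-.4138,0]);RS=Ro.from_euler('z',yaw)
def key(y,off): # off = metres out along the panel normal
    t=np.radians(32);return O+RS.apply([-.0483-off*np.sin(t),y,.0338+off*np.cos(t)])
def down(yw,tilt=0): # tool x at yaw yw, pointing down, fingers tilted toward tool x
    return Ro.from_euler('z',yw)*Ro.from_euler('y',-tilt)*Ro.from_euler('x',np.pi)
def to(P,R=None):
    s=get_state();q=s["ee_rot"];r=Ro.from_quat([q[1],q[2],q[3],q[0]])
    print("lin",(np.array(P)-s["position"]).round(4).tolist(),"rot",None if R is None else (R*r.inv()).as_rotvec().round(4).tolist(),"t",round(float(s["clock"]),2),"F",np.round(s["contact_force"],1))
KR=down(yaw,np.radians(33))
E
python3 - <<'E'
from h import *
print(KR.as_matrix()[:,2], RS.apply([np.sin(.576),0,-np.cos(.576)]))
to(key(.05,.18),KR)
E
```

```text
[ 0.37490477 -0.3950672  -0.83867057] [ 0.37492864 -0.39509235 -0.83864805]
lin [0.2555, 0.2509, -0.0444] rot [-0.1216, -0.6005, -1.1908] t 0.25 F [ 0.6 -0.4  0.2]
```

>>> send_rows(increments=[{"gripper": 1,"linear": [0.03,0.05,0.03],"delta_rot": [-0.0135,-0.0667,-0.1323]},{"gripper": 1,"linear": [0.06,0.09,0.05],"delta_rot": [-0.027,-0.1334,-0.2646]},{"gripper": 1,"linear": [0.09,0.12,0.05],"delta_rot": [-0.0405,-0.2,-0.397]},{"gripper": 1,"linear": [0.12,0.15,0.05],"delta_rot": [-0.054,-0.2669,-0.5292]},{"gripper": 1,"linear": [0.15,0.18,0.03],"delta_rot": [-0.0676,-0.3336,-0.6616]},{"gripper": 1,"linear": [0.18,0.21,0.01],"delta_rot": [-0.081,-0.4,-0.794]},{"gripper": 1,"linear": [0.22,0.23,-0.02],"delta_rot": [-0.0946,-0.467,-0.926]},{"gripper": 1,"linear": [0.2555,0.251,-0.044],"delta_rot": [-0.108,-0.5338,-1.0585]}])

```text
clock: 1.05
position: [0.457, -0.2925, 0.2057]
ee_rot: [0.096, 0.933, -0.274, 0.213]
contact_force: [0.1, -0.9, 0.1]
width: -0.0001
gripper_force: 0.0
```

Run:
```python
from h import *
to(key(.05,.18),KR)
```

```text
lin [0.0301, 0.0174, -0.0193] rot [-0.0223, -0.1235, -0.2218] t 1.05 F [ 0.1 -0.9  0.1]
```

>>> send_rows(increments=[{"gripper": 1,"linear": [0,0,0],"delta_rot": [-0.0136,-0.0667,-0.1323]},{"gripper": 1,"linear": [0,0,0],"delta_rot": [-0.0136,-0.0667,-0.1323]},{"gripper": 1,"linear": [0,0,0],"delta_rot": [-0.0136,-0.0667,-0.1323]},{"gripper": 1,"linear": [0,0,0],"delta_rot": [-0.0136,-0.0667,-0.1323]}])

```text
clock: 1.45
position: [0.4572, -0.2957, 0.2076]
ee_rot: [0.107, 0.905, -0.335, 0.239]
contact_force: [0.6, -0.2, 0.6]
width: 0.0
gripper_force: 0.0
```

Run:
```python
from h import *
to(key(.05,.18),KR)
to(key(.05,.02),KR)
```

```text
lin [0.03, 0.0205, -0.0211] rot [-0.0079, -0.0585, -0.0926] t 1.45 F [ 0.6 -0.2  0.6]
lin [0.0883, -0.041, -0.1568] rot [-0.0079, -0.0585, -0.0926] t 1.45 F [ 0.6 -0.2  0.6]
```

>>> send_rows(increments=[{"gripper": 1,"linear": [0.03,0.02,-0.021],"delta_rot": [-0.008,-0.058,-0.093]},{"gripper": 1,"linear": [0.03,0.02,-0.021],"delta_rot": [-0.008,-0.058,-0.093]},{"gripper": 1,"linear": [0.03,0.02,-0.021],"delta_rot": [-0.008,-0.058,-0.093]}])

```text
clock: 1.75
position: [0.487, -0.2745, 0.1846]
ee_rot: [0.112, 0.882, -0.378, 0.259]
contact_force: [0.1, 0.6, -0.7]
width: -0.0002
gripper_force: 0.0
```

Run:
```python
from h import *
to(key(.05,.18),KR)
to(key(.05,.02),KR);print(get_state()["qpos"])
```

```text
lin [0.0002, -0.0007, 0.0019] rot [-0.0017, -0.0032, -0.0005] t 1.75 F [ 0.1  0.6 -0.7]
lin [0.0585, -0.0622, -0.1338] rot [-0.0017, -0.0032, -0.0005] t 1.75 F [ 0.1  0.6 -0.7]
[-0.54330058  0.06845624  2.05996285 -0.31892492  0.4780671   2.08209954]
```

>>> send_rows(increments=[{"gripper": 1,"linear": [0.015,-0.0155,-0.034],"delta_rot": [0,0,0]},{"gripper": 1,"linear": [0.029,-0.031,-0.067],"delta_rot": [0,0,0]},{"gripper": 1,"linear": [0.044,-0.0465,-0.1],"delta_rot": [0,0,0]},{"gripper": 1,"linear": [0.0585,-0.062,-0.134],"delta_rot": [0,0,0]},{"gripper": 1,"linear": [0.0585,-0.062,-0.134],"delta_rot": [0,0,0]},{"gripper": 1,"linear": [0.0585,-0.062,-0.134],"delta_rot": [0,0,0]}])

```text
clock: 2.35
position: [0.5447, -0.3383, 0.0513]
ee_rot: [0.113, 0.881, -0.38, 0.259]
contact_force: [-0.1, 0.1, 0.1]
width: -0.0
gripper_force: 0.0
```

Run:
```python
from h import *
to(key(.05,.02),KR);to(key(.05,-.003),KR)
for n,b in(("scene",(270,130,370,230)),("top",(345,150,445,250))):
    q=optics.get_image(n); x0,y0,x1,y1=b
    cv2.imwrite(f"pics/k_{n}.png",cv2.resize(q["pixels"][y0:y1,x0:x1],(400,400),interpolation=cv2.INTER_CUBIC))
cv2.imwrite("pics/k.png",np.hstack([cv2.imread("pics/k_top.png"),cv2.imread("pics/k_scene.png")]))
```

```text
lin [0.0008, 0.0017, -0.0005] rot [-0.0009, -0.0027, 0.0026] t 2.35 F [-0.1  0.1  0.1]
lin [0.0092, -0.0072, -0.02] rot [-0.0009, -0.0027, 0.0026] t 2.35 F [-0.1  0.1  0.1]
```

View pics/k.png

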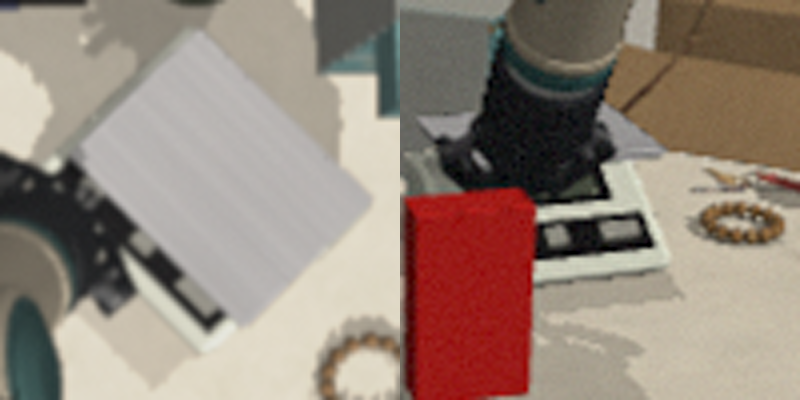

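The gripper stands in front of the platter edge, with its finger tip around the round key at top crop (90,190) and clear of the platter. I now press step by step.

>>> send_rows(increments=[{"gripper": 1,"linear": [0.004,-0.004,-0.009],"delta_rot": [0,0,0]},{"gripper": 1,"linear": [0.007,-0.0065,-0.0155],"delta_rot": [0,0,0]},{"gripper": 1,"linear": [0.008,-0.0075,-0.018],"delta_rot": [0,0,0]},{"gripper": 1,"linear": [0.009,-0.0085,-0.02],"delta_rot": [0,0,0]},{"gripper": 1,"linear": [0.009,-0.0085,-0.02],"delta_rot": [0,0,0]}])

```text
clock: 2.95
position: [0.5549, -0.3459, 0.0339]
ee_rot: [0.111, 0.881, -0.379, 0.26]
contact_force: [0.2, -0.3, 0.7]
width: 0.0
gripper_force: 0.0
```

Run:
```python
from h import *
to(key(.05,-.004),KR)
```

```text
lin [-0.0006, -0.0, -0.0035] rot [-0.002, -0.0002, 0.0009] t 2.95 F [ 0.2 -0.3  0.7]
```

>>> send_rows(increments=[{"gripper": 1,"linear": [0.0008,-0.0008,-0.0017],"delta_rot": [0,0,0]},{"gripper": 1,"linear": [0.0015,-0.0016,-0.0034],"delta_rot": [0,0,0]},{"gripper": 1,"linear": [0.0015,-0.0016,-0.0034],"delta_rot": [0,0,0]}])

```text
clock: 3.25
position: [0.5564, -0.3475, 0.0301]
ee_rot: [0.111, 0.882, -0.379, 0.259]
contact_force: [-1.3, 2.6, 3.3]
width: 0.0003
gripper_force: 2.1
```

Run:
```python
from h import *
to(key(.05,-.004),KR)
```

```text
lin [-0.0021, 0.0016, 0.0003] rot [-0.0043, -0.0023, -0.0001] t 3.25 F [-1.3  2.6  3.3]
```

Contact is at about 4.4 N along the normal, so the key is close to fully down. I add 1 mm more.

>>> send_rows(increments=[{"gripper": 1,"linear": [0.0006,-0.0006,-0.0013],"delta_rot": [0,0,0]},{"gripper": 1,"linear": [0.0006,-0.0006,-0.0013],"delta_rot": [0,0,0]}])

```text
clock: 3.45
position: [0.5566, -0.3477, 0.0297]
ee_rot: [0.111, 0.882, -0.379, 0.259]
contact_force: [-5.7, 7.0, 9.4]
width: 0.0
gripper_force: 6.8
```

>>> send_rows(increments=[{"gripper": 1,"linear": [-0.0055,0.006,0.0125],"delta_rot": [0,0,0]},{"gripper": 1,"linear": [-0.011,0.0115,0.025],"delta_rot": [0,0,0]},{"gripper": 1,"linear": [-0.023,0.0,0.025],"delta_rot": [0,0,0]},{"gripper": 1,"linear": [-0.0473,-0.0229,0.025],"delta_rot": [0,0,0]},{"gripper": 1,"linear": [-0.0473,-0.0229,0.025],"delta_rot": [0,0,0]},{"gripper": 1,"linear": [-0.0473,-0.0229,0.025],"delta_rot": [0,0,0]}])

```text
clock: 4.05
position: [0.5086, -0.372, 0.0536]
ee_rot: [0.111, 0.881, -0.38, 0.258]
contact_force: [-0.2, -0.0, 0.3]
width: 0.0002
gripper_force: 0.0
```

Run:
```python
from h import *
to(key(0,-.004),KR); to([.5566-.0363,-.3477-.0344,.0297],KR)
```

```text
lin [0.0094, -0.0083, -0.0232] rot [-0.0055, -0.0036, 0.0023] t 4.05 F [-0.2 -0.   0.3]
lin [0.0117, -0.0101, -0.0239] rot [-0.0055, -0.0036, 0.0023] t 4.05 F [-0.2 -0.   0.3]
```

>>> send_rows(increments=[{"gripper": 1,"linear": [0.006,-0.0055,-0.014],"delta_rot": [0,0,0]},{"gripper": 1,"linear": [0.009,-0.0085,-0.02],"delta_rot": [0,0,0]},{"gripper": 1,"linear": [0.0105,-0.01,-0.0235],"delta_rot": [0,0,0]},{"gripper": 1,"linear": [0.0113,-0.0108,-0.0252],"delta_rot": [0,0,0]},{"gripper": 1,"linear": [0.0113,-0.0108,-0.0252],"delta_rot": [0,0,0]}])

```text
clock: 4.55
position: [0.5236, -0.3814, 0.0333]
ee_rot: [0.112, 0.883, -0.38, 0.253]
contact_force: [-1.4, 1.9, 2.1]
width: -0.0002
gripper_force: 1.4
```

>>> send_rows(increments=[{"gripper": 1,"linear": [0,0,0],"delta_rot": [0,0,0]}])

```text
clock: 4.65
position: [0.5235, -0.3813, 0.0336]
ee_rot: [0.112, 0.882, -0.38, 0.253]
contact_force: [-1.5, 1.7, 1.8]
width: -0.0001
gripper_force: 1.3
```

Run:
```python
from h import *
to(key(0,-.004),KR); to([.5566-.0363,-.3477-.0344,.0297],KR)
s=get_state();print(s["qpos"].round(3),s["qd"].round(3), RS.inv().apply(s["position"]-O))
```

```text
lin [-0.0055, 0.001, -0.0031] rot [-0.0078, -0.0133, 0.0033] t 4.65 F [-1.5  1.7  1.8]
lin [-0.0032, -0.0008, -0.0039] rot [-0.0078, -0.0133, 0.0033] t 4.65 F [-1.5  1.7  1.8]
[-0.7    0.406  2.091 -0.644  0.107  2.307] [-0.001 -0.002  0.001  0.001 -0.002  0.001] [-0.04170058  0.00329625  0.03355151]
```

```bash
cat >> h.py <<'E'
K2=down(yaw,np.radians(26))
def key2(y,off): return key(y,off)+RS.apply([-.0025,0,-.0016])
E
python3 - <<'E'
from h import *
to(key2(0,.02),K2)
E
```

```text
lin [-0.016, 0.012, 0.0156] rot [0.081, 0.0706, 0.0031] t 4.65 F [-1.5  1.7  1.8]
```

>>> send_rows(increments=[{"gripper": 1,"linear": [-0.015,0.012,0.016],"delta_rot": [0,0,0]},{"gripper": 1,"linear": [-0.016,0.012,0.0156],"delta_rot": [0.081,0.0706,0.003]},{"gripper": 1,"linear": [-0.016,0.012,0.0156],"delta_rot": [0.081,0.0706,0.003]},{"gripper": 1,"linear": [-0.016,0.012,0.0156],"delta_rot": [0.081,0.0706,0.003]}])

```text
clock: 5.05
position: [0.5098, -0.3714, 0.0512]
ee_rot: [0.089, 0.894, -0.386, 0.209]
contact_force: [0.1, -0.7, 0.2]
width: 0.0003
gripper_force: 0.0
```

Run:
```python
from h import *
to(key2(0,.02),K2);to(key2(0,-.002),K2);to(key2(0,-.005),K2);print(get_state()["qpos"])
```

```text
lin [-0.0023, 0.0022, -0.0021] rot [0.0025, 0.0053, 0.0021] t 5.05 F [ 0.1 -0.7  0.2]
lin [0.0057, -0.0063, -0.0207] rot [0.0025, 0.0053, 0.0021] t 5.05 F [ 0.1 -0.7  0.2]
lin [0.0068, -0.0074, -0.0233] rot [0.0025, 0.0053, 0.0021] t 5.05 F [ 0.1 -0.7  0.2]
[-0.71583249  0.36144844  2.02429643 -0.14014466  0.30112312  1.79336282]
```

>>> send_rows(increments=[{"gripper": 1,"linear": [-0.001,0.001,-0.006],"delta_rot": [0,0,0]},{"gripper": 1,"linear": [0.002,-0.003,-0.014],"delta_rot": [0,0,0]},{"gripper": 1,"linear": [0.0055,-0.006,-0.0205],"delta_rot": [0,0,0]},{"gripper": 1,"linear": [0.0068,-0.0074,-0.0233],"delta_rot": [0,0,0]},{"gripper": 1,"linear": [0.0068,-0.0074,-0.0233],"delta_rot": [0,0,0]}])

```text
clock: 5.55
position: [0.5132, -0.3761, 0.0248]
ee_rot: [0.089, 0.896, -0.385, 0.205]
contact_force: [-5.4, 3.1, 6.0]
width: -0.0002
gripper_force: 3.7
```

Run:
```python
from h import *
to(key2(0,-.005),K2);print(get_state()["qpos"])
```

```text
lin [0.0035, -0.0028, 0.0032] rot [-0.0017, -0.0027, 0.0002] t 5.55 F [-5.4  3.1  6. ]
[-0.71776439  0.41049531  2.03263968 -0.16709368  0.25289532  1.81702467]
```

>>> send_rows(increments=[{"gripper": 1,"linear": [-0.004,0.004,0.009],"delta_rot": [0,0,0]},{"gripper": 1,"linear": [-0.0005,0.001,0.012],"delta_rot": [0,0,0]},{"gripper": 1,"linear": [0.003,-0.0025,0.004],"delta_rot": [0,0,0]},{"gripper": 1,"linear": [0.0043,-0.0037,0.0012],"delta_rot": [0,0,0]},{"gripper": 1,"linear": [0.0043,-0.0037,0.0012],"delta_rot": [0,0,0]}])

```text
clock: 6.05
position: [0.5202, -0.3819, 0.0298]
ee_rot: [0.09, 0.895, -0.384, 0.209]
contact_force: [-7.5, 6.7, 21.1]
width: 0.0004
gripper_force: 11.3
```

Run:
```python
from h import *
to(key2(0,-.005),K2);print(get_state()["qpos"])
q=optics.get_image("scene");cv2.imwrite("pics/sq.png",cv2.resize(q["pixels"][120:220,250:350],(500,500),interpolation=cv2.INTER_CUBIC))
```

```text
lin [-0.0035, 0.003, -0.0018] rot [0.0039, 0.0043, -0.0001] t 6.05 F [-7.5  6.7 21.1]
[-0.717673    0.41101353  2.01567983 -0.160828    0.26025245  1.81057477]
```

View pics/sq.png

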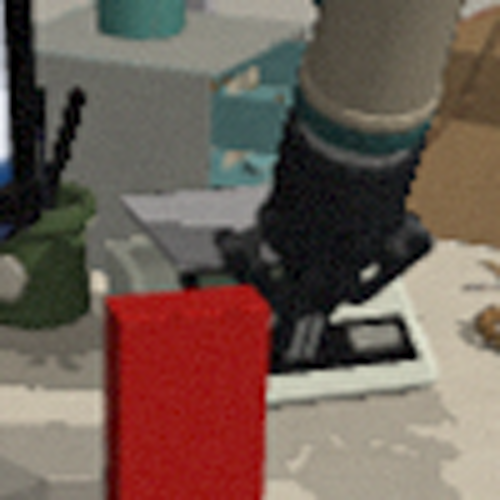

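The scene view shows the shut tip on the square key at crop (310,335), with about 23 N along the panel normal, so the key is fully down. The tool is clear of the platter. I retreat and head for the carton.

>>> send_rows(increments=[{"gripper": 1,"linear": [-0.013,0.0135,0.03],"delta_rot": [0,0,0]},{"gripper": 1,"linear": [-0.028,0.029,0.065],"delta_rot": [0,0,0]},{"gripper": 1,"linear": [-0.045,0.045,0.105],"delta_rot": [0,0,0]},{"gripper": 1,"linear": [-0.06,0.06,0.145],"delta_rot": [0,0,0]},{"gripper": 0.5,"linear": [-0.065,0.075,0.19],"delta_rot": [0,0,0]},{"gripper": 0.0,"linear": [-0.07,0.09,0.23],"delta_rot": [0,0,0]},{"gripper": -1,"linear": [-0.07,0.09,0.23],"delta_rot": [0,0,0]}])

```text
clock: 6.8
position: [0.4517, -0.2922, 0.2644]
ee_rot: [0.09, 0.894, -0.384, 0.213]
contact_force: [0.3, -0.1, 0.5]
width: 0.0429
gripper_force: 0.0
```

```bash
cat >> h.py <<'E'
C=np.array([.4855,.045,0]);CY=np.radians(72)
E
python3 - <<'E'
from h import *
d=optics.get_image("top")
v=cv2.resize(d["pixels"][195:250,190:250],None,fx=4,fy=4,interpolation=cv2.INTER_CUBIC)
g=cv2.cvtColor(v,cv2.COLOR_BGR2LAB);best=g[...,0];sat=cv2.cvtColor(v,cv2.COLOR_BGR2HSV)[...,1]
print([ (int(best[y,x]),int(sat[y,x])) for x,y in((112,108),(60,95),(40,70),(80,60),(112,50),(112,140),(20,150))])
for T in (195,200,205,210):
    m=((best>T)&(sat<34)).astype(np.uint8);n,l,st,_=cv2.connectedComponentsWithStats(m);k=l[108,112]
    if k==0: continue
    c=max(cv2.findContours((l==k).astype(np.uint8),0,1)[0],key=cv2.contourArea)[:,0]
    P=ray(d,(c+.5)/4-.5+[190,195],.128)[:,:2].astype(np.float32)*1000
    r=cv2.minAreaRect(P);print(T,np.round(r[0],1),np.round(r[1],1),round(r[2],1))
to([*C[:2],.23],down(CY));to([.47,-.1,.3],down(CY))
E
```

```text
[(223, 20), (169, 27), (176, 33), (213, 26), (176, 35), (205, 34), (178, 33)]
195 [484.7  41.9] [66.6 34.7] 70.2
200 [484.6  41.9] [66.  34.1] 70.6
205 [484.5  41.7] [65.2 33.1] 70.6
210 [484.5  41.6] [64.5 32.3] 70.7
lin [0.0351, 0.3366, -0.0307] rot [-0.1235, 0.5397, 2.0251] t 6.85 F [-0.6 -0.2 -0.5]
lin [0.0196, 0.1916, 0.0393] rot [-0.1235, 0.5397, 2.0251] t 6.85 F [-0.6 -0.2 -0.5]
```

>>> send_rows(increments=[{"gripper": -1,"linear": [0.005,0.04,0.02],"delta_rot": [-0.009,0.038,0.144]},{"gripper": -1,"linear": [0.01,0.08,0.03],"delta_rot": [-0.018,0.077,0.289]},{"gripper": -1,"linear": [0.015,0.125,0.03],"delta_rot": [-0.026,0.115,0.433]},{"gripper": -1,"linear": [0.02,0.17,0.03],"delta_rot": [-0.035,0.154,0.578]},{"gripper": -1,"linear": [0.025,0.21,0.03],"delta_rot": [-0.044,0.192,0.722]},{"gripper": -1,"linear": [0.028,0.25,0.03],"delta_rot": [-0.053,0.231,0.867]},{"gripper": -1,"linear": [0.03,0.29,0.03],"delta_rot": [-0.062,0.27,1.01]},{"gripper": -1,"linear": [0.035,0.336,0.02],"delta_rot": [-0.07,0.308,1.155]}])

```text
clock: 7.65
position: [0.4844, 0.046, 0.2759]
ee_rot: [0.046, 0.975, 0.191, 0.101]
contact_force: [0.9, -0.6, 0.6]
width: 0.0851
gripper_force: 0.0
```

```bash
sed -i 's/CY=np.radians(72)/CY=np.radians(71)/' h.py
python3 - <<'E'
from h import *
to([*C[:2],.24],down(CY))
E
```

```text
lin [0.0011, -0.001, -0.0359] rot [-0.0432, 0.2258, 0.8492] t 7.65 F [ 0.9 -0.6  0.6]
```

>>> send_rows(increments=[{"gripper": -1,"linear": [0.001,-0.001,0],"delta_rot": [-0.0432,0.2258,0.8492]},{"gripper": -1,"linear": [0.001,-0.001,0],"delta_rot": [-0.0432,0.2258,0.8492]},{"gripper": -1,"linear": [0.001,-0.001,0],"delta_rot": [-0.0432,0.2258,0.8492]},{"gripper": -1,"linear": [0.001,-0.001,0],"delta_rot": [-0.0432,0.2258,0.8492]},{"gripper": -1,"linear": [0.001,-0.001,0],"delta_rot": [-0.0432,0.2258,0.8492]},{"gripper": -1,"linear": [0.001,-0.001,-0.03],"delta_rot": [-0.0432,0.2258,0.8492]},{"gripper": -1,"linear": [0.001,-0.001,-0.06],"delta_rot": [-0.0432,0.2258,0.8492]},{"gripper": -1,"linear": [0.001,-0.001,-0.06],"delta_rot": [-0.0432,0.2258,0.8492]}])

```text
clock: 8.45
position: [0.4816, 0.0439, 0.211]
ee_rot: [-0.004, 0.816, 0.578, -0.004]
contact_force: [0.0, -0.5, 0.9]
width: 0.0858
gripper_force: 0.0
```

Run:
```python
from h import *
to([*C[:2],.088],down(CY))
q=optics.get_image("scene");cv2.imwrite("pics/g.png",cv2.resize(q["pixels"][150:310,140:340],(600,480),interpolation=cv2.INTER_CUBIC))
```

```text
lin [0.0039, 0.0011, -0.123] rot [-0.0018, -0.012, 0.0056] t 8.45 F [ 0.  -0.5  0.9]
```

View pics/g.png

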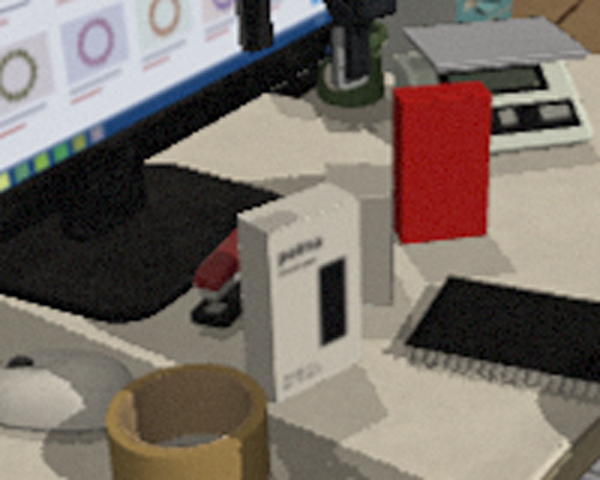

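The fingers straddle the carton, whose top is at crop (300,205). Its base is free, and the tape roll and squat carton are clear. I descend and grip.

>>> send_rows(newtons=25, increments=[{"gripper": -1,"linear": [0.004,0.001,-0.03],"delta_rot": [-0.002,-0.012,0.0056]},{"gripper": -1,"linear": [0.004,0.001,-0.065],"delta_rot": [-0.002,-0.012,0.0056]},{"gripper": -1,"linear": [0.004,0.001,-0.1],"delta_rot": [-0.002,-0.012,0.0056]},{"gripper": -1,"linear": [0.004,0.001,-0.123],"delta_rot": [-0.002,-0.012,0.0056]},{"gripper": -1,"linear": [0.004,0.001,-0.123],"delta_rot": [-0.002,-0.012,0.0056]},{"gripper": -1,"linear": [0.004,0.001,-0.123],"delta_rot": [-0.002,-0.012,0.0056]}])

```text
clock: 9.1
position: [0.4899, 0.045, 0.0949]
ee_rot: [0.004, 0.814, 0.581, 0.006]
contact_force: [0.8, 0.3, -0.2]
width: 0.0852
gripper_force: 0.0
```

Run:
```python
from h import *
to([*C[:2],.088],down(CY))
```

```text
lin [-0.0044, -0.0, -0.0069] rot [0.0007, 0.0142, -0.0005] t 9.1 F [ 0.8  0.3 -0.2]
```

>>> send_rows(newtons=25, increments=[{"gripper": -1,"linear": [-0.004,0,-0.005],"delta_rot": [0.0007,0.0142,0]},{"gripper": -1,"linear": [-0.004,0,-0.005],"delta_rot": [0.0007,0.0142,0]},{"gripper": 0.2,"linear": [-0.004,0,-0.005],"delta_rot": [0.0007,0.0142,0]},{"gripper": 0.4,"linear": [-0.004,0,-0.005],"delta_rot": [0.0007,0.0142,0]},{"gripper": 1,"linear": [-0.004,0,-0.005],"delta_rot": [0.0007,0.0142,0]},{"gripper": 1,"linear": [-0.004,0,-0.005],"delta_rot": [0.0007,0.0142,0]},{"gripper": 1,"linear": [-0.004,0,-0.005],"delta_rot": [0.0007,0.0142,0]},{"gripper": 1,"linear": [-0.004,0,-0.005],"delta_rot": [0.0007,0.0142,0]}])

```text
clock: 9.9
position: [0.4854, 0.0451, 0.0894]
ee_rot: [0.0, 0.814, 0.581, 0.0]
contact_force: [1.0, -1.3, 2.6]
width: 0.0337
gripper_force: 25.4
```

Run:
```python
from h import *
to([*C[:2],.088],down(CY))
```

```text
lin [0.0001, -0.0001, -0.0014] rot [-0.0, 0.0001, -0.0007] t 9.9 F [ 1.  -1.3  2.6]
```

>>> send_rows(increments=[{"gripper": 1,"linear": [0,0,0.01],"delta_rot": [0,0,0]},{"gripper": 1,"linear": [0,0,0.03],"delta_rot": [0,0,0]},{"gripper": 1,"linear": [0,0,0.06],"delta_rot": [0,0,0]},{"gripper": 1,"linear": [0,0,0.095],"delta_rot": [0,0,0]},{"gripper": 1,"linear": [0,0,0.13],"delta_rot": [0,0,0]},{"gripper": 1,"linear": [0,0,0.165],"delta_rot": [0,0,0]},{"gripper": 1,"linear": [0,0,0.18],"delta_rot": [0,0,0]},{"gripper": 1,"linear": [0,0,0.18],"delta_rot": [0,0,0]}])

```text
clock: 10.7
position: [0.4858, 0.0452, 0.2718]
ee_rot: [0.001, 0.814, 0.581, 0.002]
contact_force: [-0.8, -0.3, -2.3]
width: 0.0337
gripper_force: 25.2
```

>>> send_rows(increments=[{"gripper": 1,"linear": [0.002,-0.015,0.01],"delta_rot": [0,0,0]},{"gripper": 1,"linear": [0.005,-0.04,0.02],"delta_rot": [0,0,0]},{"gripper": 1,"linear": [0.01,-0.075,0.02],"delta_rot": [0,0,0]},{"gripper": 1,"linear": [0.015,-0.11,0.02],"delta_rot": [0,0,0]},{"gripper": 1,"linear": [0.02,-0.145,0.02],"delta_rot": [0,0,0]},{"gripper": 1,"linear": [0.025,-0.18,0.02],"delta_rot": [0,0,0]},{"gripper": 1,"linear": [0.03,-0.215,0.02],"delta_rot": [0,0,0]},{"gripper": 1,"linear": [0.035,-0.25,0.02],"delta_rot": [0,0,0]}])

```text
clock: 11.5
position: [0.5188, -0.2056, 0.2871]
ee_rot: [-0.002, 0.814, 0.581, -0.001]
contact_force: [0.9, 0.1, -0.9]
width: 0.0341
gripper_force: 25.8
```

Run:
```python
from h import *
to([O[0],O[1],.26],down(CY));s=get_state();print(s["position"],s["width"],s["gripper_force"],s["qpos"])
```

```text
lin [0.031, -0.2082, -0.0271] rot [-0.0023, -0.0047, -0.0006] t 11.5 F [ 0.9  0.1 -0.9]
[ 0.51877055 -0.20564555  0.28711823] 0.03408515886849073 25.77781766653061 [-5.01956705e-01  2.27172878e-01  1.43532554e+00 -2.07892134e-04
  1.48431240e+00 -1.70970890e-01]
```

>>> send_rows(increments=[{"gripper": 1,"linear": [0.006,-0.04,0],"delta_rot": [0,0,0]},{"gripper": 1,"linear": [0.012,-0.08,0],"delta_rot": [0,0,0]},{"gripper": 1,"linear": [0.018,-0.12,0],"delta_rot": [0,0,0]},{"gripper": 1,"linear": [0.024,-0.155,0],"delta_rot": [0,0,0]},{"gripper": 1,"linear": [0.028,-0.185,0],"delta_rot": [0,0,0]},{"gripper": 1,"linear": [0.031,-0.205,-0.01],"delta_rot": [0,0,0]},{"gripper": 1,"linear": [0.031,-0.208,-0.025],"delta_rot": [0,0,0]},{"gripper": 1,"linear": [0.031,-0.208,-0.04],"delta_rot": [0,0,0]}])

```text
clock: 12.3
position: [0.5501, -0.4129, 0.246]
ee_rot: [-0.002, 0.814, 0.581, -0.001]
contact_force: [-0.6, 0.6, -1.3]
width: 0.0341
gripper_force: 25.8
```

>>> send_rows(increments=[{"gripper": 1,"linear": [0,0,0],"delta_rot": [0,0,0]},{"gripper": 1,"linear": [0,0,0],"delta_rot": [0,0,0]},{"gripper": 1,"linear": [0,0,0],"delta_rot": [0,0,0]}])

```text
clock: 12.6
position: [0.5511, -0.4125, 0.2496]
ee_rot: [-0.0, 0.814, 0.581, -0.0]
contact_force: [0.4, 0.1, -1.2]
width: 0.0338
gripper_force: 25.8
```

Run:
```python
from h import *
to([O[0],O[1],.190],down(CY));s=get_state();print(s["position"],s["width"],s["gripper_force"])
a=[optics.get_image(n)["pixels"] for n in("top","scene")]
cv2.imwrite("pics/p.png",np.hstack([cv2.resize(a[0][140:250,335:445],(400,400)),cv2.resize(a[1][60:200,235:375],(400,400))]))
```

```text
lin [-0.0013, -0.0013, -0.0596] rot [0.0002, -0.0007, -0.0013] t 12.6 F [ 0.4  0.1 -1.2]
[ 0.55107404 -0.41250867  0.24957534] 0.03376630678839515 25.791442394256592
```

View pics/p.png

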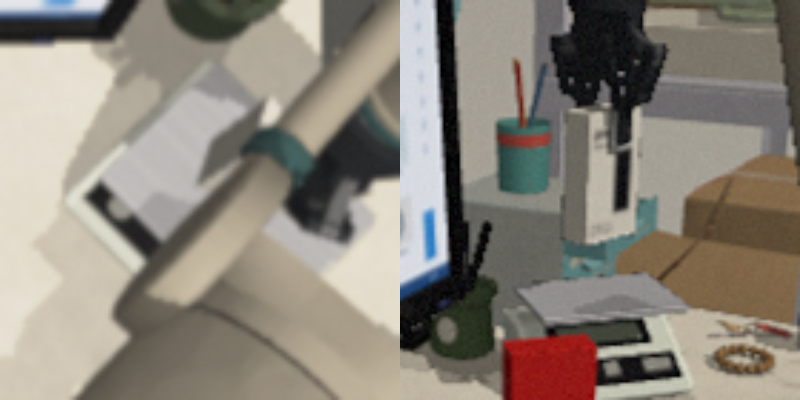

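The carton hangs upright over the platter (scene crop about (600,170), platter at (600,295)) and clear of the monitor. I lower it slowly.

>>> send_rows(increments=[{"gripper": 1,"linear": [-0.001,-0.001,-0.015],"delta_rot": [0,0,0]},{"gripper": 1,"linear": [-0.001,-0.001,-0.03],"delta_rot": [0,0,0]},{"gripper": 1,"linear": [-0.001,-0.001,-0.045],"delta_rot": [0,0,0]},{"gripper": 1,"linear": [-0.001,-0.001,-0.054],"delta_rot": [0,0,0]},{"gripper": 1,"linear": [-0.001,-0.001,-0.059],"delta_rot": [0,0,0]},{"gripper": 1,"linear": [-0.001,-0.001,-0.059],"delta_rot": [0,0,0]},{"gripper": 1,"linear": [-0.001,-0.001,-0.059],"delta_rot": [0,0,0]}])

```text
clock: 13.4
position: [0.5501, -0.4141, 0.1908]
ee_rot: [0.0, 0.814, 0.581, -0.0]
contact_force: [0.3, 0.1, -1.8]
width: 0.0338
gripper_force: 25.8
```

>>> send_rows(increments=[{"gripper": 1,"linear": [0,0,-0.001],"delta_rot": [0,0,0]},{"gripper": 1,"linear": [0,0,-0.003],"delta_rot": [0,0,0]},{"gripper": 1,"linear": [0,0,-0.003],"delta_rot": [0,0,0]}])

```text
clock: 13.7
position: [0.5498, -0.4138, 0.187]
ee_rot: [-0.0, 0.814, 0.581, -0.0]
contact_force: [1.0, 0.7, -1.7]
width: 0.0338
gripper_force: 25.9
```

>>> send_rows(increments=[{"gripper": 1,"linear": [0,0,-0.0008],"delta_rot": [0,0,0]},{"gripper": 1,"linear": [0,0,-0.0015],"delta_rot": [0,0,0]},{"gripper": 1,"linear": [0,0,-0.0015],"delta_rot": [0,0,0]}])

```text
clock: 14.0
position: [0.5499, -0.4139, 0.1859]
ee_rot: [-0.0, 0.814, 0.581, -0.0]
contact_force: [0.8, 0.2, 0.6]
width: 0.034
gripper_force: 26.1
```

The platter now bears the carton, so I let go.

>>> send_rows(increments=[{"gripper": 0.1,"linear": [0,0,0],"delta_rot": [0,0,0]},{"gripper": -0.1,"linear": [0,0,0],"delta_rot": [0,0,0]},{"gripper": -0.3,"linear": [0,0,0],"delta_rot": [0,0,0]},{"gripper": -0.5,"linear": [0,0,0],"delta_rot": [0,0,0]},{"gripper": -0.5,"linear": [0,0,0],"delta_rot": [0,0,0]},{"gripper": -0.5,"linear": [0,0,0],"delta_rot": [0,0,0]}])

```text
clock: 14.6
position: [0.5498, -0.4139, 0.1855]
ee_rot: [-0.0, 0.814, 0.581, -0.0]
contact_force: [-0.7, -1.3, 0.3]
width: 0.0644
gripper_force: 0.0
```

>>> send_rows(increments=[{"gripper": -0.5,"linear": [0,0,0.01],"delta_rot": [0,0,0]},{"gripper": -0.5,"linear": [0,0,0.03],"delta_rot": [0,0,0]},{"gripper": -0.5,"linear": [0,0,0.055],"delta_rot": [0,0,0]},{"gripper": -0.5,"linear": [0,0,0.08],"delta_rot": [0,0,0]},{"gripper": -0.5,"linear": [0,0,0.1],"delta_rot": [0,0,0]},{"gripper": -0.5,"linear": [0,0,0.1],"delta_rot": [0,0,0]}])

```text
clock: 15.2
position: [0.5511, -0.415, 0.2901]
ee_rot: [0.004, 0.814, 0.581, 0.0]
contact_force: [1.5, -0.0, -0.1]
width: 0.0641
gripper_force: 0.0
```

Run:
```python
from h import *
p=key2(-.05,.2)+[0,0,.1];print(p);to(p,K2);print(key2(-.05,.02))
d=optics.get_image("top");sc=optics.get_image("scene")
cv2.imwrite("pics/r.png",sc["pixels"])
```

```text
[ 0.4056084  -0.33449074  0.30180962]
lin [-0.1454, 0.0805, 0.0117] rot [0.1233, -0.5328, -2.0085] t 15.2 F [ 1.5 -0.  -0.1]
[ 0.47126742 -0.40368091  0.04916096]
```

>>> send_rows(increments=[{"gripper": 0,"linear": [-0.03,0.017,0.012],"delta_rot": [0,0,0]},{"gripper": 0.5,"linear": [-0.065,0.036,0.012],"delta_rot": [0.009,-0.038,-0.143]},{"gripper": 1,"linear": [-0.1,0.055,0.012],"delta_rot": [0.018,-0.076,-0.287]},{"gripper": 1,"linear": [-0.13,0.07,0.012],"delta_rot": [0.026,-0.114,-0.43]},{"gripper": 1,"linear": [-0.145,0.08,0.012],"delta_rot": [0.035,-0.152,-0.574]},{"gripper": 1,"linear": [-0.145,0.08,0.012],"delta_rot": [0.044,-0.19,-0.717]},{"gripper": 1,"linear": [-0.145,0.08,0.012],"delta_rot": [0.053,-0.228,-0.86]},{"gripper": 1,"linear": [-0.145,0.08,0.012],"delta_rot": [0.062,-0.266,-1.004]}])

```text
clock: 16.1
position: [0.4038, -0.3331, 0.2959]
ee_rot: [0.048, 0.985, 0.11, 0.12]
contact_force: [-0.1, -0.2, 0.5]
width: -0.0002
gripper_force: 0.0
```

Run:
```python
from h import *
to(key2(-.05,.2)+[0,0,.1],K2)
d=optics.get_image("top");sc=optics.get_image("scene")
cv2.imwrite("pics/r.png",np.hstack([cv2.resize(d["pixels"][140:250,335:445],(400,400)),cv2.resize(sc["pixels"][60:200,235:375],(400,400))]))
```

```text
lin [0.0018, -0.0014, 0.0059] rot [0.0517, -0.2599, -1.0013] t 16.1 F [-0.1 -0.2  0.5]
```

View pics/r.png

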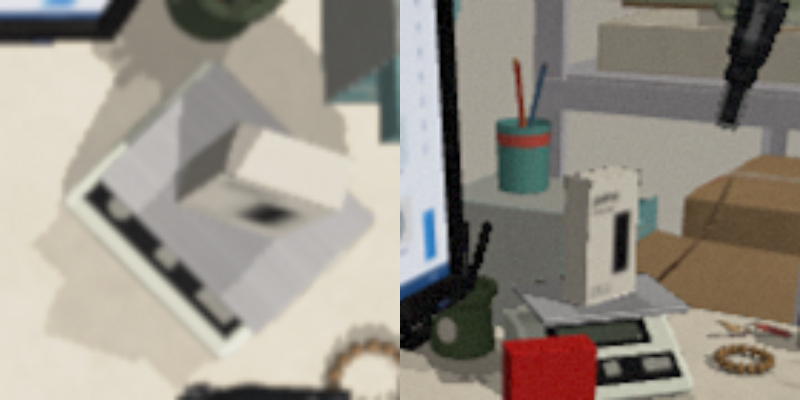

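The carton stands upright and released on the platter (top crop about (290,165), scene crop (600,240)), and the keys are free. I continue turning towards the long key.

>>> send_rows(increments=[{"gripper": 1,"linear": [0,0,0],"delta_rot": [0.007,-0.037,-0.143]},{"gripper": 1,"linear": [0,0,0],"delta_rot": [0.015,-0.074,-0.286]},{"gripper": 1,"linear": [0,0,0],"delta_rot": [0.022,-0.111,-0.429]},{"gripper": 1,"linear": [0,0,0],"delta_rot": [0.03,-0.148,-0.572]},{"gripper": 1,"linear": [0,0,0],"delta_rot": [0.037,-0.186,-0.715]},{"gripper": 1,"linear": [0,0,0],"delta_rot": [0.0445,-0.223,-0.858]},{"gripper": 1,"linear": [0,0,0],"delta_rot": [0.0517,-0.26,-1.0013]},{"gripper": 1,"linear": [0,0,0],"delta_rot": [0.0517,-0.26,-1.0013]}])

```text
clock: 17.0
position: [0.4047, -0.3324, 0.2961]
ee_rot: [0.09, 0.898, -0.379, 0.205]
contact_force: [0.9, 1.0, 0.6]
width: -0.0
gripper_force: 0.0
```

Run:
```python
from h import *
to(key2(-.05,.12),K2);print(get_state()["qpos"].round(2))
d=optics.get_image("top");print(ray(d,[[335+290/3.636,140+165/3.636]],.225))
```

```text
lin [0.0301, -0.0329, -0.1621] rot [0.002, -0.006, -0.0105] t 17.0 F [0.9 1.  0.6]
[-0.82 -0.07  1.83  0.01  0.92  1.54]
[[ 0.54832924 -0.41354338  0.225     ]]
```

The carton's top centre is at (0.548, -0.4135), about 2 mm from the platter's middle. I descend to the long key.

>>> send_rows(increments=[{"gripper": 1,"linear": [0.008,-0.009,-0.04],"delta_rot": [0.002,-0.006,-0.0105]},{"gripper": 1,"linear": [0.015,-0.017,-0.08],"delta_rot": [0.002,-0.006,-0.0105]},{"gripper": 1,"linear": [0.023,-0.025,-0.12],"delta_rot": [0.002,-0.006,-0.0105]},{"gripper": 1,"linear": [0.03,-0.033,-0.162],"delta_rot": [0.002,-0.006,-0.0105]},{"gripper": 1,"linear": [0.042,-0.045,-0.19],"delta_rot": [0.002,-0.006,-0.0105]},{"gripper": 1,"linear": [0.054,-0.058,-0.218],"delta_rot": [0.002,-0.006,-0.0105]},{"gripper": 1,"linear": [0.0665,-0.071,-0.247],"delta_rot": [0.002,-0.006,-0.0105]},{"gripper": 1,"linear": [0.0665,-0.071,-0.247],"delta_rot": [0.002,-0.006,-0.0105]}])

```text
clock: 17.85
position: [0.4707, -0.4053, 0.0456]
ee_rot: [0.088, 0.895, -0.386, 0.205]
contact_force: [-0.6, 0.7, 0.9]
width: 0.0001
gripper_force: 0.0
```

>>> send_rows(increments=[{"gripper": 1,"linear": [0,0,0],"delta_rot": [0,0,0]},{"gripper": 1,"linear": [0,0,0],"delta_rot": [0,0,0]}])

```text
clock: 18.05
position: [0.4713, -0.4051, 0.0515]
ee_rot: [0.09, 0.894, -0.386, 0.209]
contact_force: [-0.5, -0.7, 0.4]
width: -0.0003
gripper_force: 0.0
```

Run:
```python
from h import *
to(key2(-.05,.02),K2);to(key2(-.05,.002),K2);to(key2(-.05,-.004),K2);print(get_state()["qpos"].round(2))
```

```text
lin [0.0, 0.0014, -0.0023] rot [0.0023, 0.0034, 0.0034] t 18.05 F [-0.5 -0.7  0.4]
lin [0.0066, -0.0055, -0.0176] rot [0.0023, 0.0034, 0.0034] t 18.05 F [-0.5 -0.7  0.4]
lin [0.0088, -0.0078, -0.0227] rot [0.0023, 0.0034, 0.0034] t 18.05 F [-0.5 -0.7  0.4]
[-0.83  0.35  2.05  0.02  0.29  1.54]
```

>>> send_rows(increments=[{"gripper": 1,"linear": [0.0033,-0.002,-0.009],"delta_rot": [0,0,0]},{"gripper": 1,"linear": [0.0066,-0.0055,-0.0176],"delta_rot": [0,0,0]},{"gripper": 1,"linear": [0.008,-0.007,-0.0208],"delta_rot": [0,0,0]},{"gripper": 1,"linear": [0.0088,-0.0078,-0.0227],"delta_rot": [0,0,0]},{"gripper": 1,"linear": [0.0088,-0.0078,-0.0227],"delta_rot": [0,0,0]}])

```text
clock: 18.55
position: [0.4802, -0.4127, 0.0279]
ee_rot: [0.089, 0.894, -0.387, 0.208]
contact_force: [-0.5, 1.4, 3.8]
width: -0.0002
gripper_force: 2.0
```

Run:
```python
from h import *
to(key2(-.05,-.004),K2)
```

```text
lin [-0.0002, -0.0002, 0.0009] rot [0.0014, 0.0034, 0.0045] t 18.55 F [-0.5  1.4  3.8]
```

Force along the normal is about 4 N. I press 1.5 mm further.

>>> send_rows(increments=[{"gripper": 1,"linear": [0.0003,-0.0003,-0.0008],"delta_rot": [0,0,0]},{"gripper": 1,"linear": [0.0006,-0.0006,-0.0014],"delta_rot": [0,0,0]},{"gripper": 1,"linear": [0.0006,-0.0006,-0.0014],"delta_rot": [0,0,0]}])

```text
clock: 18.85
position: [0.4805, -0.413, 0.0273]
ee_rot: [0.089, 0.894, -0.387, 0.208]
contact_force: [-4.5, 4.2, 8.4]
width: 0.0002
gripper_force: 5.0
```

The key is bottomed at about 10 N. I retreat.

>>> send_rows(increments=[{"gripper": 1,"linear": [-0.009,0.0095,0.021],"delta_rot": [0,0,0]},{"gripper": 1,"linear": [-0.022,0.023,0.051],"delta_rot": [0,0,0]},{"gripper": 1,"linear": [-0.038,0.04,0.088],"delta_rot": [0,0,0]},{"gripper": 1,"linear": [-0.054,0.056,0.125],"delta_rot": [0,0,0]},{"gripper": 1,"linear": [-0.07,0.073,0.162],"delta_rot": [0,0,0]},{"gripper": 1,"linear": [-0.07,0.073,0.162],"delta_rot": [0,0,0]},{"gripper": 1,"linear": [-0.07,0.073,0.162],"delta_rot": [0,0,0]}])

```text
clock: 19.55
position: [0.4108, -0.3402, 0.1896]
ee_rot: [0.09, 0.894, -0.387, 0.209]
contact_force: [0.1, 1.3, 0.4]
width: -0.0002
gripper_force: 0.0
```

Run:
```python
from h import *
d=optics.get_image("top");sc=optics.get_image("scene")
cv2.imwrite("pics/e.png",np.hstack([cv2.resize(d["pixels"][140:250,335:445],(400,400)),cv2.resize(sc["pixels"][60:200,235:375],(400,400))]))
```

```text
(no output)
```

View pics/e.png

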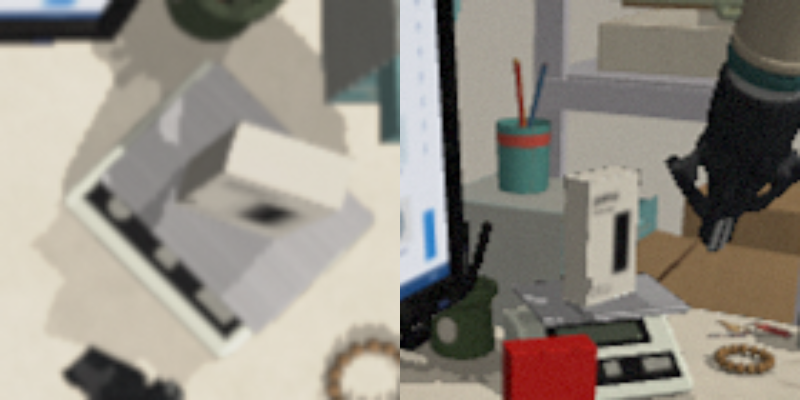

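The carton still stands at the platter's middle (top crop (290,165), unchanged). All the keys are out and the gripper is clear, so I hand in.

```bash
python3 -c "
from rig import sign_off
print(sign_off())"
```

```text
the job is handed in; nothing more can be done
None
```

I pressed the round and square keys, stood the carton about 2 mm from the platter's middle, pressed the long key down and handed the job in at about 20 s; sign-off returned no verdict, so the result isn't confirmed.

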